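# Shuttle a vial carrier along an L-shaped slot to the sensor and bolt it in

### The arm

A 7-joint arm with a two-finger parallel gripper is mounted at the origin on a cart in front of the work surface, level with it; the furniture and walls round the work are solid. World frame = base frame: x ahead of the robot, y to its left, z up, the work surface at z = 0. Lengths are in m, angles in rad, forces in N, time in s.
With the tool pointing down it reaches from about 0.425 to 0.875 m from the base axis. Payload 8.4 kg.
Tool frame: the origin (TCP) lies on the mounting face of the last link; the fingertips stand finger_overhang ahead of it and the grasp point (between the pads) lies 164 mm ahead of it (finger_overhang is the distance from the TCP to the fingertips, in m); z points along the fingers, y is the line along which they close (so a half turn about z gives the same grasp; the last joint's range is limited). The gripper opens to 87 mm and grips with 3 to 60 N. Pads are 19 mm wide; open, the fingers measure 117 mm over their backs; the gripper's body (75 mm by 190 mm) begins 51 mm behind the grasp point.
Start: joints at [-1.446, 0.333, 0.04, 1.465, -0.013, 1.343, -0.059], TCP at [0.144, 0.634, 0.405] pointing down, gripper open.
Joint ranges: [-2.58, 2.58], [-0.38, 2.09], [-1.3, 1.39], [0.25, 2.4], [-1.5, 4.64], [0.08, 2.09], [-2.65, 2.65]. Speed limits (rad/s): [2.22, 2.22, 2.79, 2.79, 3.14, 3.14, 3.14].

### API

Orientations are given as a rotation vector (axis times angle).
In Python, from bench import * gives the robot as it stands. The module is installed in compiled form; this text tells all that it offers.
- The arm moves only by the tool move_arm, never from a script. Its arguments are lists of equal length, an entry for each row: "dp": the shift along the tool's x, y, z in m, a list of three; "yaw": the turn about the tool's z in degrees. A call has exactly 8 rows; each row shifts and turns the commanded pose from where the row before left it, along the tool's axes as they then stand; what a row does not reach is not made up. A row lasts 1/10 s, in which the tool goes at most 50 mm and 8.59 degrees, less where a joint would pass 70% of its speed; a pose out of reach is approached as far as the arm can. A call with a gripper value outside its range is refused whole. "gripper" is the opening, from -1 (shut) to 1 (fully open), so that 0 is half open, set as the call begins (left out, the last holds). The fingers move at their own pace and stop on an object; the grip force is fixed at half the most. Time passes only in rows, so rows that do not move let the fingers close, or fill a call up. It gives the time, the measured TCP pose, the force, the opening and the grip force at its end, in the units of the state.
- read_state(): the state, without advancing time (a new reading comes with each control period).
- camera(name): name is "scene" or "top"; returns a dict with "pixels" (480x640x3 uint8, blue, green, red), "z_map" (480x640 float32, m along the optical axis (not along the pixel's ray), 0 where there is no reading), "mtx" (3x3 intrinsics, pixels), "k1" (the pictures are not rectified: a ray, as slopes to the right and down, at radius r is drawn at 1 + k1 r^2 times it, then the intrinsics apply), "origin" and "attitude" of the camera in the world. Camera axes: x right, y down, z forward; pixel columns grow to the right and rows downward; lengths in m; the calibration is good to about 2 mm. A picture is of the moment at which its call begins.
- sign_off(): hands the job in; it is judged then, once.
The state is a dict: "time_s": time; "joint_positions": joint angles; "joint_velocities": joint speeds; "effort": joint torques, N m; "ee_pos": TCP position; "tcp_rot": TCP orientation; "force": force on the tool from outside, world axes, zero at the start; "ft_torque": the same for the moment, N m; "grip_width": finger opening in m; "grip_force": force on a finger pad.
Only numpy, scipy, OpenCV 4.12 (cv2) and the standard library are available. Lean on these libraries where they do the work, as an engineer would, in place of code of your own. Each camera call takes 0.05 s, during which the arm holds its last target. There are 200 camera calls.

### The job

Bring the vial in front of the sensor: with your fingertips, push its blue carrier along the L-shaped slot of the plate to the corner, then round the corner and on to the very end of the slot. Then push the red tab so that the bolt slides fully home behind the carrier and locks it there. Push only: the carrier stays flat on the plate and must not be lifted out or tipped, and the small loose things around the plate (round tin, tape roll, ivory block) stay where they are.

Things in the scene. Friction and masses are not known exactly. Their poses are not given: they have to be found in the camera images.
- station: Fixed aluminium plate on feet with a dark L-shaped slot, 12 mm wide, 10 mm deep. Origin on the worktop, z up; plate spans x -78..+92, y -60..+60 mm, its top is at z = 20 mm. A grey sensor head (x +57..+88, y -56..-22, top z = 56 mm) stands beside the slot's end. Two small steel bridges (y -18..+2, top z = 37 mm): one round the bolt at x -12..-3, its keeper at x +60..+67 mm.
- slot_start (a point): Beginning of the slot's first leg, on its centre line, level with the plate's top (station x -35, y +35, z 20 mm). The first leg runs from here along the station's +x.
- slot_corner (a point): Corner of the slot, level with the plate's top (station x +30, y +35, z 20 mm). The second leg runs from here along the station's -y.
- slot_end (a point): End of the slot's second leg, marked by a green frame, in front of the sensor, level with the plate's top (station x +30, y -35, z 20 mm).
- carrier: Loose blue cup, 40 mm across, 24 mm high, with a black-capped vial fixed in it (23 mm wide, top 51 mm above the plate). Origin: centre of the cup's underside, level with the plate's top. A 9 mm pin below it, 9 mm long, runs in the slot, 1.5 mm play each side. Starts in the first leg, within 25 mm of slot_start. Slides with about 1 to 2 N; stops hard 1.5 mm past slot_corner and slot_end.
- bolt (a joint): Steel slide bolt along the station's +x at y = -8 mm; bar 9 mm wide, 22 to 31 mm above the worktop. 0 = fully back, 0.048 m = fully home, across the second leg behind the carrier; starts at 0 to 0.006, friction about 1.2 N, stays where left. Passes with 4 mm to spare if the carrier is at the slot's end; a carrier short of the end blocks it.
- bolt_tab (a point): Middle of the rear face of the bolt's red upright tab, 34 mm above the worktop, moving with the bolt (bolt at 0: station x -67, y -8 mm). The tab is 22 mm wide, 6 mm thick, from 22 to 46 mm above the worktop. Push it along the station's +x.
- tin: Bystander: round flat tin, 67 mm across, 26 mm high. Origin at its foot.
- tape_roll: Bystander: roll of blue-rimmed thread tape lying flat, 50 mm across, 14 mm high. Origin at its foot.
- ivory_block: Bystander: ivory mains adapter block, 41 x 39 mm, 43 mm high. Origin at its foot.

How it is judged:
By the outcome, as a careful person would: the job done as asked, in the order asked, and still so for the second after the job is handed in, with the robot touching nothing.
It also fails if it takes over 42 s, if anything falls off the work surface, if the arm or the gripper's body presses on something with over 40 N, if the wrist force passes 120 N, or if a joint passes its speed limit or range.

## Working session

There is one attempt and no reset: what is moved stays moved. The work goes in short steps, Python scripts to look and compute and a tool call to move; the robot and the scene stay as the last step left them, time stands still between calls to the robot, and variables do not carry over. Pictures are saved under pics/ and viewed, at most 10 in all, crops included, and the job is handed in when it is done.

Besides the shell and the picture viewer there is one more tool, called after ">>>" as name(argument=value, ...) on one line, values as JSON. move_arm: Moves the arm, as the interface text tells. Its arguments: {"type":"object","properties":{"dp":{"type":"array","items":{"type":"array","items":{"type":"number"}}},"yaw":{"type":"array","items":{"type":"number"}},"gripper":{"type":"number"}},"required":["dp","yaw"]}

```bash
ls; mkdir -p pics
python3 - <<'E'
from bench import *
import cv2,numpy as np,pickle
s=read_state();print({k:np.round(v,4) if not isinstance(v,dict) else v for k,v in s.items()})
try: print(finger_overhang)
except Exception as e: print(e)
for n in("top","scene"):
    c=camera(n);cv2.imwrite(f"pics/{n}0.png",c["pixels"]);pickle.dump(c,open(n+".pkl","wb"))
    print(n,c["mtx"],c["k1"],c["origin"],c["attitude"])
E
```

```text
pics
{'time_s': np.float64(0.0), 'joint_positions': array([-1.4462,  0.3339,  0.0398,  1.4663, -0.0134,  1.3433, -0.0585]), 'joint_velocities': array([-0.0009, -0.0021, -0.0023, -0.0001,  0.0003,  0.0019,  0.0005]), 'effort': array([-5.00000e-04, -6.56350e+01,  1.33520e+00, -4.03825e+01,
       -5.97000e-02,  4.46000e-02,  1.00000e-04]), 'ee_pos': array([0.1442, 0.6336, 0.4039]), 'tcp_rot': array([-3.5070e-01, -3.1219e+00,  2.5000e-03]), 'force': array([ 0.0302, -0.3534,  0.2439]), 'ft_torque': array([-0.0408, -0.0278, -0.0003]), 'grip_force': np.float64(0.0), 'grip_width': np.float64(0.0871)}
0.1822
top [[442.26091563   0.         323.3000427 ]
 [  0.         442.26091563 242.72041892]
 [  0.           0.           1.        ]] 0.01977115188383869 [0.2625754  0.39452828 0.87740142] [-2.1499154   2.131117   -0.12979267]
scene [[504.67827338   0.         319.53012397]
 [  0.         504.67827338 242.15270272]
 [  0.           0.           1.        ]] -0.12200635198711181 [-0.01267648  0.84286572  0.65586934] [-0.95380464  2.49070665 -1.00644581]
```

View pics/top0.png

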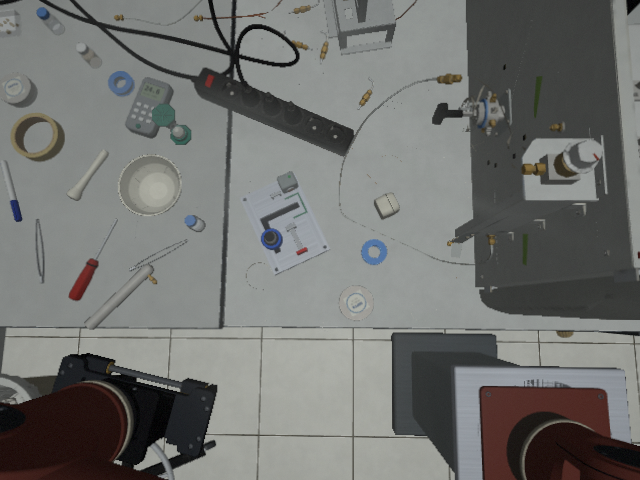

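View pics/scene0.png

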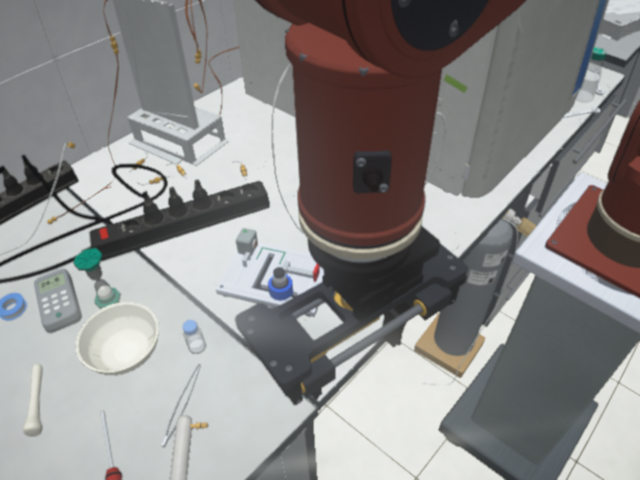

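```bash
cat > h.py <<'E'
import cv2,numpy as np,pickle
def cam(c):
    R=cv2.Rodrigues(np.array(c["attitude"],float))[0];return R,np.array(c["origin"],float)
def proj(c,P):
    R,o=cam(c);q=(np.atleast_2d(P)-o)@R;s=q[:,:2]/q[:,2:];s=s*(1+c["k1"]*(s**2).sum(1,keepdims=True))
    return s@np.diag(np.diag(c["mtx"])[:2])+c["mtx"][:2,2]
def ortho(c,z,x0,x1,y0,y1,res):
    # image: row 0 = x1 (far), col 0 = y1 (left)
    xs=np.arange(x1,x0,-res);ys=np.arange(y1,y0,-res);X,Y=np.meshgrid(xs,ys,indexing='ij')
    uv=proj(c,np.c_[X.ravel(),Y.ravel(),np.full(X.size,z)]).reshape(*X.shape,2).astype(np.float32)
    return cv2.remap(c["pixels"],uv[...,0],uv[...,1],cv2.INTER_CUBIC)
def unproj(c,u,v,z):
    R,o=cam(c);d=(np.array([u,v])-c["mtx"][:2,2])/np.diag(c["mtx"])[:2];s=d.copy()
    for _ in range(5): s=d/(1+c["k1"]*(s**2).sum())
    r=R@np.r_[s,1];return o+r*(z-o[2])/r[2]
E
python3 - <<'E'
from h import *
c=pickle.load(open("top.pkl","rb"))
for n,p in dict(A=(242,195),B=(295,178),C=(328,250),D=(277,275),car=(271,239)).items(): print(n,unproj(c,*p,.02).round(4))
p=unproj(c,286,226,.02);print(p)
im=ortho(c,.02,p[0]-.14,p[0]+.14,p[1]-.18,p[1]+.18,.0005)
cv2.imwrite("pics/o1.png",im)
E
```

```text
A [0.4777 0.574  0.02  ]
B [0.5132 0.4689 0.02  ]
C [0.3686 0.4016 0.02  ]
D [0.319  0.5002 0.02  ]
car [0.3895 0.5138 0.02  ]
[0.41563243 0.48482824 0.02      ]
```

View pics/o1.png

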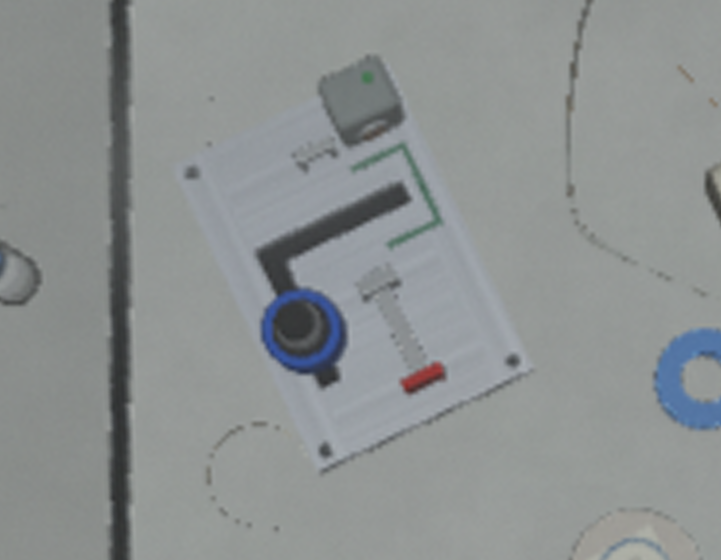

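```bash
cat >> h.py <<'E'
def se2(A,B):  # B = R A + t
    a=A-A.mean(0);b=B-B.mean(0);th=np.arctan2((a[:,0]*b[:,1]-a[:,1]*b[:,0]).sum(),(a*b).sum())
    R=np.array([[np.cos(th),-np.sin(th)],[np.sin(th),np.cos(th)]]);return th,R,B.mean(0)-R@A.mean(0)
def goto(s,tgt,th,zyaw=None):
    """tool-frame shift and yaw (deg) to station target (x,y mm, tip z mm); tool x -> station -x"""
    TH,t=np.load("st.npy")[0],np.load("st.npy")[1:]
    R=np.array([[np.cos(TH),-np.sin(TH)],[np.sin(TH),np.cos(TH)]])
    w=np.r_[R@np.array(tgt[:2])/1e3+t,tgt[2]/1e3+.1822]
    Rt=cv2.Rodrigues(s["tcp_rot"])[0];return Rt.T@(w-s["ee_pos"])
def where(s):
    TH,t=np.load("st.npy")[0],np.load("st.npy")[1:]
    R=np.array([[np.cos(TH),-np.sin(TH)],[np.sin(TH),np.cos(TH)]])
    Rt=cv2.Rodrigues(np.array(s["tcp_rot"]))[0];tip=s["ee_pos"]+Rt[:,2]*.1822
    ang=np.degrees(np.arctan2(Rt[1,0],Rt[0,0])-TH-np.pi);ang=(ang+180)%360-180
    print("t",s["time_s"].round(2),"tip st mm",(R.T@(tip[:2]-t)*1e3).round(1),"z",(tip[2]*1e3).round(1),"angErr(world)",ang.round(2),"tilt",np.round(Rt[:2,2],3),"F st",(R.T@s["force"][:2]).round(1),s["force"][2].round(1),"grip",s["grip_width"].round(4))
E
python3 - <<'E'
from h import *
from bench import *
c=pickle.load(open("top.pkl","rb"));px,py=0.41563243,0.48482824
pix=np.array([(534,372),(321,472),(178,165),(256,253),(401,182),(411,202),(320,387),(339,377)],float)
st=np.array([(-78,-60),(-78,60),(92,60),(36,41),(36,-41),(24,-41),(-41,41),(-41,29)],float)/1e3
W=np.c_[px+.14-pix[:,1]*.0005,py+.18-pix[:,0]*.0005]
th,R,t=se2(st,W);print(np.degrees(th),t,"resid mm\n",((W-(st@R.T+t))@R*1e3).round(1))
np.save("st.npy",np.r_[th,t])
# carrier: blue ring at z=.044
im=ortho(c,.044,px-.1,px+.1,py-.08,py+.1,.0005);hsv=cv2.cvtColor(im,cv2.COLOR_BGR2HSV)
m=cv2.inRange(hsv,(105,120,60),(130,255,255));cn=max(cv2.findContours(m,0,2)[0],key=cv2.contourArea)
(u,v),r=cv2.minEnclosingCircle(cn);w=np.array([px+.1-v*.0005,py+.1-u*.0005]);print("carrier st mm",R.T@(w-t)*1e3,"r",r*.5)
m=cv2.inRange(hsv,(0,150,80),(8,255,255));r_=np.argwhere(m).mean(0);w=np.array([px+.1-r_[0]*.0005,py+.1-r_[1]*.0005]);print("tab",R.T@(w-t)*1e3)
s=read_state();where(s);print(goto(s,(-65,35,100),0))
E
```

```text
25.1311637471876 [0.41539049 0.48491068] resid mm
 [[-0.4  0.6]
 [-0.4 -1.8]
 [-1.1 -2.2]
 [-1.5  0.2]
 [-0.2  1.5]
 [ 0.7  1.2]
 [ 1.2 -0.3]
 [ 1.7  0.9]]
carrier st mm [-14.30338141  35.61231802] r 19.698698043823242
tab [-59.94644179  -8.36415746]Traceback (most recent call last):
  File "<stdin>", line 14, in <module>
  File "h.py", line 30, in where
    print("t",s["time_s"].round(2),"tip st mm",(R.T@(tip[:2]-t)*1e3).round(1),"z",(tip[2]*1e3).round(1),"angErr(world)",ang.round(2),"tilt",np.round(Rt[:2,2],3),"F st",(R.T@s["force"][:2]).round(1),s["force"][2].round(1),"grip",s["grip_width"].round(4))
              ^^^^^^^^^^^^^^^^^
AttributeError: 'float' object has no attribute 'round'
```

```bash
sed -i 's/s\["time_s"\].round(2)/round(float(s["time_s"]),2)/; s/s\["grip_width"\].round(4)/round(float(s["grip_width"]),4)/' h.py
cat > w.py <<'E'
from h import *
from bench import *
import sys
s=read_state();s["ee_pos"]=np.array(s["ee_pos"]);where(s)
for a in sys.argv[1:]: print(a,(goto(s,[float(k) for k in a.split(",")],0)*1e3).round(1))
E
python3 w.py -- -60,35,100 2>&1 || true
```

```text
t 0.1 tip st mm [-182.5  249.6] z 221.7 angErr(world) -37.95 tilt [-0.    -0.001] F st [-0.1  0.6] 0.3 grip 0.0873
Traceback (most recent call last):
  File "w.py", line 5, in <module>
    for a in sys.argv[1:]: print(a,(goto(s,[float(k) for k in a.split(",")],0)*1e3).round(1))
                                            ~~~~~^^^
ValueError: could not convert string to float: '--'
```

>>> move_arm(dp=[[0,0,0],[0,0,0],[0,0,0],[0,0,0],[0,0,0],[0,0,0],[0,0,0],[0,0,0]], yaw=[-8,-8,-8,-8,-6,0,0,0], gripper=-1)

```text
time_s: 0.9
ee_pos: [0.1443, 0.6337, 0.4046]
tcp_rot: [0.681, -3.067, 0.001]
force: [-0.1, -0.4, 0.2]
grip_width: 0.0308
grip_force: 0.0
```

```bash
sed -i 's/in sys.argv\[1:\]/in [x for x in sys.argv[1:] if x!="--"]/' w.py; python3 w.py -60,35,100 -60,35,26
```

```text
t 0.9 tip st mm [-182.3  249.8] z 222.4 angErr(world) -0.1 tilt [-0. -0.] F st [-0.2 -0.3] 0.2 grip 0.0308
-60,35,100 [-122.7 -214.6  122.4]
-60,35,26 [-122.7 -214.6  196.4]
```

>>> move_arm(dp=[[-0.0205,-0.0358,0.02],[-0.0205,-0.0358,0.02],[-0.0205,-0.0358,0.02],[-0.0205,-0.0358,0.02],[-0.0205,-0.0358,0.02],[-0.0205,-0.0358,0.02],[0,0,0],[0,0,0]], yaw=[0,0,0,0,0,0,0,0])

```text
time_s: 1.7
ee_pos: [0.3478, 0.4909, 0.2843]
tcp_rot: [0.679, -3.067, 0.001]
force: [-0.6, 0.6, 0.4]
grip_width: 0.0003
grip_force: 0.0
```

```bash
python3 w.py -60,35,26
python3 - <<'E'
from h import *
from bench import *
c=camera("top");pickle.dump(c,open("top1.pkl","wb"))
im=cv2.resize(c["pixels"][150:310,200:400],None,fx=3,fy=3,interpolation=2);d=camera("scene")["pixels"]
cv2.imwrite("pics/a1.png",np.hstack([cv2.resize(im,(400,320)),cv2.resize(d[180:340,150:350],(400,320))]))
E
```

```text
t 1.7 tip st mm [-58.8  34. ] z 102.1 angErr(world) -0.18 tilt [-0.    -0.001] F st [-0.3  0.8] 0.4 grip 0.0003
-60,35,26 [ 1.3  0.9 76.1]
```

View pics/a1.png

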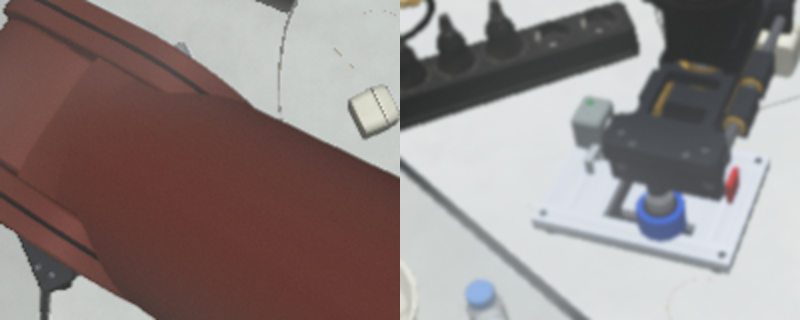

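>>> move_arm(dp=[[0.002,0.001,0.015],[0,0,0.02],[0,0,0.02],[0,0,0.01],[0,0,0.01],[0,0,0],[0,0,0],[0,0,0]], yaw=[0,0,0,0,0,0,0,0])

```text
time_s: 2.6
ee_pos: [0.3449, 0.4921, 0.2107]
tcp_rot: [-0.684, 3.065, 0.002]
force: [-0.8, -0.3, 0.5]
grip_width: 0.0006
grip_force: 0.0
```

```bash
python3 w.py 1,35,27
```

```text
t 2.6 tip st mm [-60.5  36.6] z 28.5 angErr(world) 0.04 tilt [0.001 0.001] F st [-0.8  0.1] 0.5 grip 0.0006
1,35,27 [-61.7  -1.5   1.5]
```

>>> move_arm(dp=[[-0.007,-0.001,0.002],[-0.007,0,0],[-0.007,0,0],[-0.006,0,0],[-0.006,0,0],[-0.006,0,0],[-0.006,0,0],[-0.005,0,0]], yaw=[0,0,0,0,0,0,0,0])

```text
time_s: 3.4
ee_pos: [0.3909, 0.5123, 0.2077]
tcp_rot: [0.685, -3.066, 0.0]
force: [-1.9, -1.9, 2.1]
grip_width: 0.0006
grip_force: 1.1
```

```bash
python3 w.py 1,35,27
python3 - <<'E'
from h import *
from bench import *
d=camera("scene");pickle.dump(d,open("sc1.pkl","wb"))
cv2.imwrite("pics/a2.png",cv2.resize(d["pixels"][200:320,180:340],(800,600),interpolation=2))
E
```

```text
t 3.4 tip st mm [-10.6  35.2] z 25.5 angErr(world) 0.04 tilt [ 0. -0.] F st [-2.5 -0.9] 2.1 grip 0.0006
1,35,27 [-11.6  -0.2  -1.5]
```

View pics/a2.png

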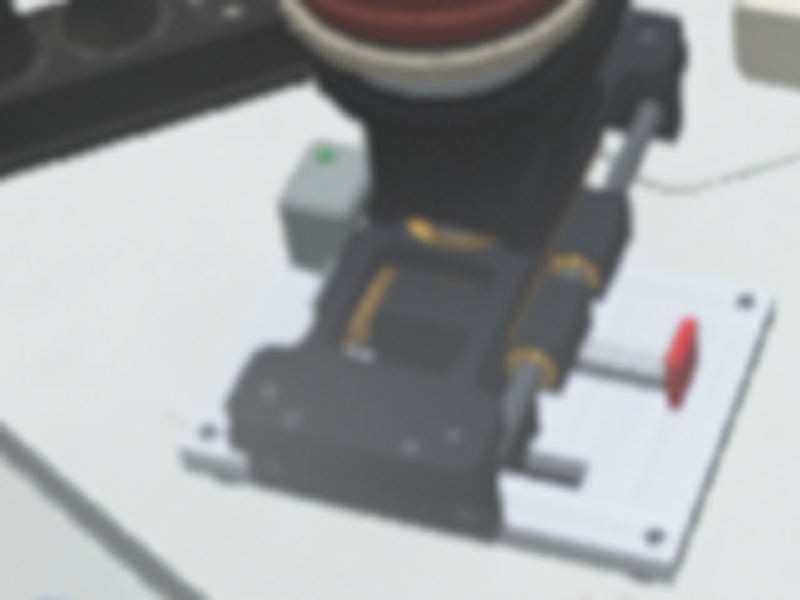

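>>> move_arm(dp=[[-0.004,0,0],[-0.004,0,0],[-0.002,0,0],[-0.001,0,0],[-0.001,0,0],[0,0,0],[0,0,0],[0,0,0]], yaw=[0,0,0,0,0,0,0,0])

```text
time_s: 4.25
ee_pos: [0.4013, 0.5172, 0.2078]
tcp_rot: [-0.685, 3.066, 0.0]
force: [0.4, 0.2, 0.3]
grip_width: 0.0004
grip_force: 0.2
```

```bash
python3 w.py 1,35,25
```

```text
t 4.25 tip st mm [ 1.  35.2] z 25.6 angErr(world) 0.04 tilt [0. 0.] F st [0.4 0. ] 0.3 grip 0.0004
1,35,25 [-0.1 -0.2  0.6]
```

>>> move_arm(dp=[[-0.001,0,0],[-0.001,0,0],[-0.001,0,0],[0,0,0],[0,0,0],[0,0,0],[0,0,0],[0,0,0]], yaw=[0,0,0,0,0,0,0,0])

```text
time_s: 5.05
ee_pos: [0.4035, 0.5184, 0.2076]
tcp_rot: [0.685, -3.065, 0.001]
force: [-5.1, -3.5, 2.5]
grip_width: 0.0001
grip_force: 2.5
```

```bash
python3 w.py 1,35,25
```

```text
t 5.05 tip st mm [ 3.1 35.3] z 25.4 angErr(world) 0.06 tilt [-0.001 -0.001] F st [-6.1 -1. ] 2.5 grip 0.0001
1,35,25 [ 2.4 -0.3  0.5]
```

>>> move_arm(dp=[[0.01,0,0],[0.02,0,0],[0,0.022,0],[0,0.023,0],[-0.018,0,0],[-0.02,0,0],[-0.02,0,0],[0,0,0]], yaw=[0,0,0,0,0,0,0,0])

```text
time_s: 5.85
ee_pos: [0.4125, 0.571, 0.2078]
tcp_rot: [-0.681, 3.064, 0.0]
force: [0.5, -0.3, 0.3]
grip_width: 0.0004
grip_force: 0.0
```

```bash
python3 w.py 31,80,25;  python3 - <<'E'
from h import *
from bench import *
d=camera("scene");e=camera("top")
cv2.imwrite("pics/a3.png",np.hstack([cv2.resize(x,(400,300),interpolation=2) for x in (d["pixels"][200:320,180:340],e["pixels"][150:300,220:420])]))
E
```

```text
t 5.85 tip st mm [34.4 79.2] z 25.6 angErr(world) -0.08 tilt [0.002 0.001] F st [ 0.3 -0.5] 0.3 grip 0.0004
31,80,25 [2.9 0.8 0.6]
```

View pics/a3.png

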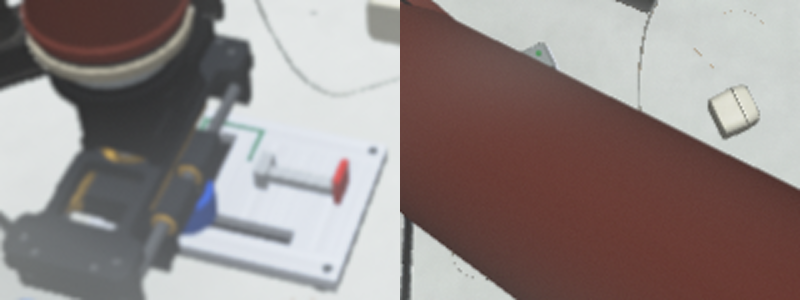

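>>> move_arm(dp=[[0.003,-0.003,0],[0,-0.005,0],[0,-0.006,0],[0,-0.006,0],[0,-0.006,0],[0,-0.006,0],[0,-0.006,0],[0,-0.006,0]], yaw=[0,0,0,0,0,0,0,0])

```text
time_s: 6.75
ee_pos: [0.4264, 0.5297, 0.2079]
tcp_rot: [-0.685, 3.066, 0.0]
force: [-0.5, 1.2, 0.7]
grip_width: 0.0004
grip_force: 0.9
```

```bash
python3 w.py 31,0,25
```

```text
t 6.75 tip st mm [29.  35.9] z 25.7 angErr(world) 0.05 tilt [0. 0.] F st [0.1 1.3] 0.7 grip 0.0004
31,0,25 [ -2.  -35.9   0.7]
```

>>> move_arm(dp=[[-0.001,-0.005,0],[0,-0.005,0],[0,-0.005,0],[0,-0.005,0],[0,-0.005,0],[0,-0.004,0],[0,-0.002,0],[0,-0.001,0]], yaw=[0,0,0,0,0,0,0,0])

```text
time_s: 7.55
ee_pos: [0.4408, 0.5013, 0.2078]
tcp_rot: [-0.684, 3.066, -0.0]
force: [-0.1, 2.6, 1.2]
grip_width: 0.0006
grip_force: 1.0
```

```bash
python3 w.py 31,0,25
```

```text
t 7.55 tip st mm [30.  4.] z 25.6 angErr(world) 0.03 tilt [ 0. -0.] F st [1.  2.4] 1.2 grip 0.0006
31,0,25 [-1.  -4.   0.6]
```

>>> move_arm(dp=[[0,-0.002,0],[0,-0.001,0],[0,-0.001,0],[0,-0.001,0],[0,0,0],[0,0,0],[0,0,0],[0,0,0]], yaw=[0,0,0,0,0,0,0,0])

```text
time_s: 8.35
ee_pos: [0.4429, 0.4968, 0.2076]
tcp_rot: [0.684, -3.066, 0.001]
force: [-0.6, 1.1, 1.7]
grip_width: 0.0007
grip_force: 0.5
```

```bash
python3 w.py 31,0,25
```

```text
t 8.35 tip st mm [29.9 -0.9] z 25.4 angErr(world) 0.04 tilt [-0. -0.] F st [-0.1  1.2] 1.7 grip 0.0007
31,0,25 [-1.   0.9  0.4]
```

Not yet at the stop; go on.

>>> move_arm(dp=[[0,-0.001,0],[0,-0.001,0],[0,-0.001,0],[0,0,0],[0,0,0],[0,0,0],[0,0,0],[0,0,0]], yaw=[0,0,0,0,0,0,0,0])

```text
time_s: 9.15
ee_pos: [0.4442, 0.4941, 0.2077]
tcp_rot: [0.684, -3.066, 0.0]
force: [-1.2, -0.5, -1.1]
grip_width: 0.0002
grip_force: 0.0
```

```bash
python3 w.py 31,0,25
```

```text
t 9.15 tip st mm [30.  -3.9] z 25.5 angErr(world) 0.04 tilt [ 0. -0.] F st [-1.3  0.1] -1.1 grip 0.0002
31,0,25 [-1.   3.9  0.5]
```

>>> move_arm(dp=[[0,-0.001,0],[0,-0.001,0],[0,-0.001,0],[0,0,0],[0,0,0],[0,0,0],[0,0,0],[0,0,0]], yaw=[0,0,0,0,0,0,0,0])

```text
time_s: 9.95
ee_pos: [0.4452, 0.4918, 0.2078]
tcp_rot: [0.685, -3.066, -0.001]
force: [-3.0, 2.9, 0.8]
grip_width: 0.0002
grip_force: 1.7
```

```bash
python3 w.py 31,0,25
```

```text
t 9.95 tip st mm [29.9 -6.4] z 25.6 angErr(world) 0.06 tilt [-0.  0.] F st [-1.4  3.9] 0.8 grip 0.0002
31,0,25 [-1.1  6.4  0.6]
```

>>> move_arm(dp=[[0,-0.001,0],[0,-0.001,0],[0,0,0],[0,0,0],[0,0,0],[0,0,0],[0,0,0],[0,0,0]], yaw=[0,0,0,0,0,0,0,0])

```text
time_s: 10.75
ee_pos: [0.4454, 0.4911, 0.2083]
tcp_rot: [-0.687, 3.065, 0.004]
force: [-3.1, 6.4, 0.2]
grip_width: 0.0005
grip_force: 3.6
```

```bash
python3 w.py 31,0,25
```

```text
t 10.75 tip st mm [30.  -6.7] z 26.1 angErr(world) 0.12 tilt [-0.     0.002] F st [-0.1  7.1] 0.2 grip 0.0005
31,0,25 [-1.2  7.1  1.1]
```

>>> move_arm(dp=[[0,0.01,0],[0,0.015,0],[0,0,-0.03],[0,0,-0.03],[0.03,-0.006,0],[0.03,-0.007,0],[0.03,-0.007,0],[0.03,-0.006,0]], yaw=[0,0,0,0,0,0,0,0])

```text
time_s: 11.55
ee_pos: [0.3369, 0.4374, 0.2676]
tcp_rot: [-0.685, 3.066, -0.001]
force: [-0.6, -0.1, 1.9]
grip_width: 0.0005
grip_force: 0.0
```

```bash
python3 w.py -90,-8,29;  python3 - <<'E'
from h import *
from bench import *
d=camera("scene");e=camera("top")
cv2.imwrite("pics/a4.png",np.hstack([cv2.resize(x,(400,300),interpolation=2) for x in (d["pixels"][200:320,180:340],e["pixels"][150:300,220:420])]))
E
```

```text
t 11.55 tip st mm [-91.3  -9.8] z 85.4 angErr(world) 0.05 tilt [ 0.    -0.001] F st [-0.6  0.2] 1.9 grip 0.0005
-90,-8,29 [-1.2  1.7 56.4]
```

View pics/a4.png

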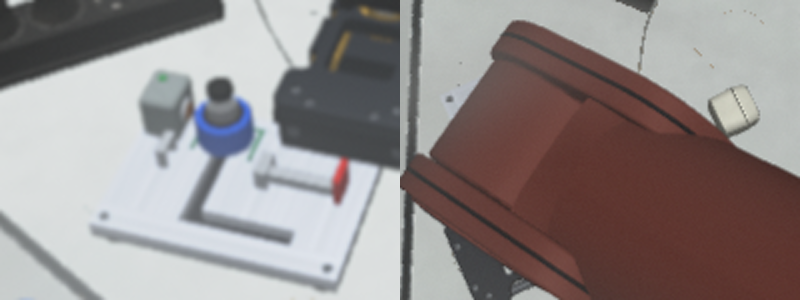

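Carrier (crop 222,125) stands flat in the green frame; bolt and red tab (340,180) are still back. Now lower behind the tab.

>>> move_arm(dp=[[0,0.001,0.01],[0,0,0.02],[0,0,0.016],[0,0,0.01],[0,0,0],[-0.006,0,0],[-0.006,0,0],[-0.006,0,0]], yaw=[0,0,0,0,0,0,0,0])

```text
time_s: 12.45
ee_pos: [0.3548, 0.4469, 0.2126]
tcp_rot: [-0.684, 3.065, 0.001]
force: [-0.9, -0.5, 1.4]
grip_width: 0.0005
grip_force: 0.7
```

```bash
python3 w.py -28,-8,29
```

```text
t 12.45 tip st mm [-70.8  -8.5] z 30.4 angErr(world) 0.03 tilt [0.001 0.001] F st [-1.1 -0. ] 1.4 grip 0.0005
-28,-8,29 [-43.    0.6   1.4]
```

>>> move_arm(dp=[[-0.005,0,0],[-0.005,0,0],[-0.005,0,0],[-0.005,0,0],[-0.005,0,0],[-0.005,0,0],[-0.005,0,0],[-0.003,0,0]], yaw=[0,0,0,0,0,0,0,0])

```text
time_s: 13.25
ee_pos: [0.3887, 0.4627, 0.2117]
tcp_rot: [0.685, -3.066, 0.0]
force: [-1.2, 0.2, 1.0]
grip_width: 0.0005
grip_force: 0.6
```

```bash
python3 w.py -28,-8,29
```

```text
t 13.25 tip st mm [-33.6  -8.8] z 29.5 angErr(world) 0.04 tilt [ 0. -0.] F st [-1.1  0.7] 1.0 grip 0.0005
-28,-8,29 [-5.6  0.8  0.5]
```

>>> move_arm(dp=[[-0.003,0,0],[-0.002,0,0],[-0.001,0,0],[-0.001,0,0],[-0.001,0,0],[0,0,0],[0,0,0],[0,0,0]], yaw=[0,0,0,0,0,0,0,0])

```text
time_s: 14.05
ee_pos: [0.3943, 0.4655, 0.2116]
tcp_rot: [0.685, -3.063, 0.002]
force: [-7.8, -5.0, 6.8]
grip_width: 0.0003
grip_force: 4.6
```

```bash
python3 w.py -28,-8,29
```

```text
t 14.05 tip st mm [-28.   -8.8] z 29.4 angErr(world) 0.08 tilt [-0.003 -0.002] F st [-9.1 -1.2] 6.8 grip 0.0003
-28,-8,29 [0.6 0.6 0.4]
```

>>> move_arm(dp=[[-0.001,0,0],[-0.0005,0,0],[0,0,0],[0,0,0],[0,0,0],[0,0,0],[0,0,0],[0,0,0]], yaw=[0,0,0,0,0,0,0,0])

```text
time_s: 14.85
ee_pos: [0.3947, 0.4658, 0.2115]
tcp_rot: [0.685, -3.06, 0.004]
force: [-13.6, -7.4, 11.7]
grip_width: 0.0003
grip_force: 7.6
```

```bash
python3 w.py -28,-8,29
```

```text
t 14.85 tip st mm [-28.   -8.8] z 29.3 angErr(world) 0.11 tilt [-0.005 -0.004] F st [-15.5  -0.9] 11.7 grip 0.0003
-28,-8,29 [1.1 0.5 0.3]
```

>>> move_arm(dp=[[0.01,0,0],[0.02,0,0],[0.02,0,0],[0,0,-0.02],[0,0,-0.03],[0.02,0,-0.03],[0.02,0,-0.02],[0,0,0]], yaw=[0,0,0,0,0,0,0,0])

```text
time_s: 15.65
ee_pos: [0.3143, 0.4285, 0.3149]
tcp_rot: [-0.686, 3.062, 0.006]
force: [0.1, 0.2, 0.0]
grip_width: 0.0003
grip_force: 0.0
```

```bash
python3 - <<'E'
from h import *
from bench import *
d=camera("scene");pickle.dump(d,open("sc2.pkl","wb"))
cv2.imwrite("pics/a5.png",cv2.resize(d["pixels"][200:320,180:340],(800,600),interpolation=2))
E
python3 w.py
```

```text
t 15.7 tip st mm [-114.2   -8.2] z 131.1 angErr(world) 0.09 tilt [0.002 0.003] F st [-0.1  0.1] 0.6 grip 0.0002
```

View pics/a5.png

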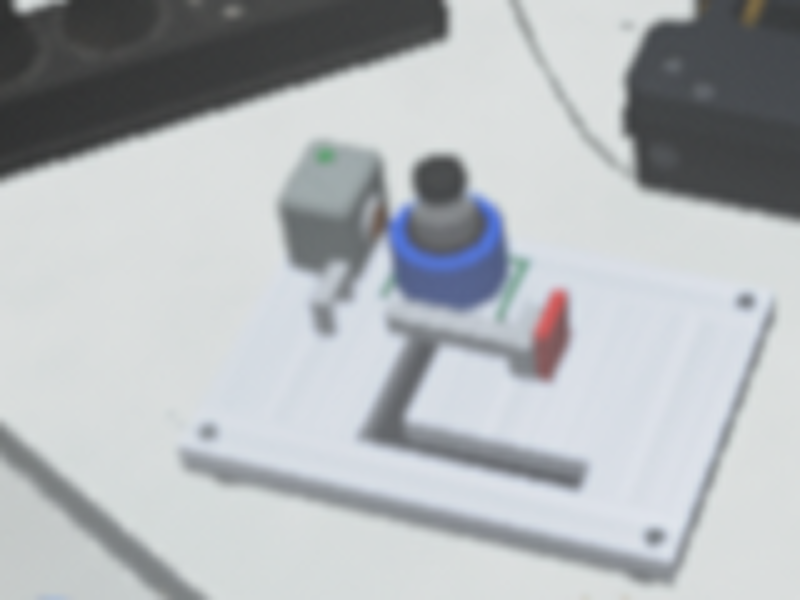

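The picture shows the carrier (445,250) upright in the green frame. The bolt bar (from 390,315 to 530,330) lies across the slot behind it, with the tab (555,335) up against its bridge. The arm is clear.

```bash
python3 -c "
from bench import *
print(sign_off())"
```

```text
the job is handed in; nothing more can be done
None
```

The carrier is at the end of the slot in front of the sensor and the bolt is fully home behind it. Both were pushed until they stopped hard, and the job was handed in at about 16 s with the arm clear; no verdict was shown.

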